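# Stir the dates in the mixing bowl

### The job

Take the wooden stirring stick from the blue mat and stir the bowl of red dates: with the stick upright and its foot down close to the bowl's floor among the dates, go round the middle of the bowl at least three full turns in wide circles (about 6 cm across), either way round. The yellow chestnut among the dates must end, still in the bowl, at least 2 cm from where it lay; if it does not, stir on. Then stand the stick upright on the blue mat again and let go of it.

Things in the scene. Friction and masses are not known exactly. Their poses are not given: they have to be found in the camera images.
- stick_center (a point): wooden stirring stick (brown, about 0.13 kg) standing loose on the blue mat: 180 mm tall, round shaft 20 mm thick from 34 mm up to the top, round foot 34 mm across and 18 mm high tapering into it. The point is on its axis half-way up, 90 mm above the underside; z along the stick to its top. A black stick of the same shape on a green mat 9 to 21 cm away is a bystander.
- stick_foot (a point): centre of the underside of the wooden stick's foot, on its axis; z along the stick to its top
- bowl: steel mixing bowl, fixed: 75 mm high, rim 210 mm across, sloping 4 mm wall, flat inner floor 5 mm up and about 105 mm across, 150 mm at 30 mm up. Origin: centre of its underside, x away from the robot, y to its left (within 0.2 rad), z up. In it six loose red dates (28 x 22 mm) and the chestnut, first in a ring of radius 39 mm, the middle free over 44 mm; pushed, they pile up ahead. A like bowl of yellow chunks is a bystander.
- chestnut_center (a point): the one yellow peeled chestnut among the dates in the bowl, loose, round, 26 mm across and 22 mm high, 15 g; the point is its centre
- mat_top (a point): round blue plastic mat fixed to the table, 100 mm in diameter, 6 mm thick; the point is the centre of its top face; z up
Not all that is in view belongs to the job. What is meant by the part that bears mat_top is not black, and is the larger of those in its own colour.

How it is judged:
On the way, in this order (a step that is already met when the one before it is completed fails the run):
1. the stick's foot, down among the dates (less than 18 mm above the bowl's floor), passes the far side of the bowl's middle (z of stick_foot in the frame of bowl below 0.023 m and horizontal distance between stick_foot and bowl below 0.06 m and x of stick_foot in the frame of bowl above 0.015 m), for 0.02 s.
2. the stick's foot, down among the dates (less than 18 mm above the bowl's floor), passes the near (robot) side of the bowl's middle (z of stick_foot in the frame of bowl below 0.023 m and horizontal distance between stick_foot and bowl below 0.06 m and x of stick_foot in the frame of bowl below -0.015 m), for 0.02 s.
3. the stick's foot, down among the dates (less than 18 mm above the bowl's floor), passes the left side of the bowl's middle (z of stick_foot in the frame of bowl below 0.023 m and horizontal distance between stick_foot and bowl below 0.06 m and y of stick_foot in the frame of bowl above 0.015 m and x of stick_foot in the frame of bowl between -0.012 and 0.012 m), for 0.02 s.
4. the stick's foot, down among the dates (less than 18 mm above the bowl's floor), passes the right side of the bowl's middle (z of stick_foot in the frame of bowl below 0.023 m and horizontal distance between stick_foot and bowl below 0.06 m and y of stick_foot in the frame of bowl below -0.015 m and x of stick_foot in the frame of bowl between -0.012 and 0.012 m), for 0.02 s.
At the end, for the whole second after the job is handed in: The yellow chestnut lies in the bowl at least 18 mm from where it started; the wooden stick stands upright (within 7 degrees) on the blue mat, let go, its foot's centre within 40 mm of the mat's centre (distance of chestnut_center from where it was at the start of the episode above 0.018 m and horizontal distance between chestnut_center and bowl below 0.1 m and z of chestnut_center in the frame of bowl between 0.005 and 0.075 m and horizontal distance between stick_foot and mat_top below 0.04 m and z of stick_foot in the frame of mat_top between -0.004 and 0.006 m and angle between stick_center's own z axis and vertical below 0.12 rad and not (contact force between stick and the fingers above 0.05 N)); the robot touches nothing.
It also fails if it takes over 69 s, if anything falls off the work surface, if the arm or the gripper's body presses on something with over 40 N, if the wrist force passes 120 N, or if a joint passes its speed limit or range.

### The arm

A 6-joint arm with a two-finger parallel gripper is mounted at the origin on the work surface. World frame = base frame: x ahead of the robot, y to its left, z up, the work surface at z = 0. Lengths are in m, angles in rad, forces in N, time in s.
With the tool pointing down it reaches from about 0.3 to 0.875 m from the base axis. Payload 4.2 kg.
Tool frame: the origin (TCP) lies midway between the tips of the shut fingers; the grasp point (between the pads) lies 19 mm behind it; z points along the fingers, y is the direction in which the jaws open and shut (so a half turn about z gives the same grasp; the last joint's range is limited). The gripper opens to 85 mm and grips with 20 to 120 N. Pads are 22 mm wide; open, the fingers measure 114 mm over their backs; the gripper's body (76 mm by 85 mm) begins 54 mm behind the grasp point. The pads swing forward as they close: fully open they stand 13 mm farther back than shut.
Start: joints at [1.146, 0.32, 1.565, -0, 1.257, -0.02], TCP at [0.226, 0.529, 0.197] pointing down, gripper open.
Joint ranges: [-3.11, 3.11], [-0.84, 2.01], [0.21, 2.61], [-1.34, 4.49], [0.05, 2.63], [-2.56, 2.56]. Speed limits (rad/s): [2.57, 2.57, 3.14, 3.14, 3.14, 3.14].

### API

Orientations are given as [roll, pitch, yaw] about the fixed x, y, z axes, in that order (R = Rz(yaw) Ry(pitch) Rx(roll)).
In Python, from station import * gives the robot as it stands.
- The arm moves only by the tool jog_arm, never from a script. Its argument "increments" is a list that holds one entry, the list of rows, each a list of 7 numbers: the shift along the tool's x, y, z as a fraction of full scale, then the turn, a rotation vector about the tool's x, y, z as a fraction of full scale, then the closure, from 0 (fully open) to 1 (shut). In form: [[[dx, dy, dz, wx, wy, wz, hand], ...]]. A call has 1 to 12 rows; each row shifts and turns the commanded pose from where the row before left it, along the tool's axes as they then stand; what a row does not reach is not made up. Full scale, the value 1, is 0.04 m for a shift and 0.1 rad for a turn. A row lasts 1/8 s, in which the tool goes at most 62.5 mm and 10.7 degrees, less where a joint would pass 70% of its speed; a pose out of reach is approached as far as the arm can. A call with a number of a shift or a turn outside -1 to 1 is refused whole. A call with a gripper value outside its range is refused whole. The fingers move at their own pace and stop on an object; the grip force is fixed at half the most. Time passes only in rows, so rows that do not move let the fingers close. It gives the time, the measured TCP pose, the force and the opening at its end, in the units of the state.
- observe(): the state, without advancing time (a new reading comes with each control period).
- capture(name): name is "scene" or "top" or "wrist"; returns a dict with "frame" (480x640x3 uint8, red, green, blue), "camera_matrix" (3x3 intrinsics, pixels), "D" ([k1, k2, p1, p2, k3] as OpenCV has them; the pictures are not rectified), "cam_to_world" (4x4, takes a point from camera to world coordinates); the wrist camera has in their place "tool_from_camera" (4x4, takes a point from camera to tool coordinates, whose origin is the TCP and whose axes are the flange's). Camera axes: x right, y down, z forward; pixel columns grow to the right and rows downward; lengths in m; the calibration is good to about 2 mm. A picture is of the moment at which its call begins: read the wrist's pose just before it. There is no depth.
- job_done(): hands the job in, once; it reports no verdict.
The state is a dict: "t": time; "qpos": joint angles; "joint_velocities": joint speeds; "joint_torque": joint torques, N m; "tool_pos": TCP position; "ee_rot": TCP orientation; "contact_force": force on the tool from outside, world axes, zero at the start; "ft_torque": the same for the moment, N m; "opening": opening from 0.0 (shut) to 1.0 (fully open).
Only numpy, scipy, OpenCV 4.12 (cv2) and the standard library are available. Lean on these libraries where they do the work, as an engineer would, in place of code of your own. Each camera call takes 0.05 s, during which the arm holds its last target. There are 200 camera calls.

## Working session

There is one attempt and no reset: what is moved stays moved. The work goes in short steps, Python scripts to look and compute and a tool call to move; the robot and the scene stay as the last step left them, time stands still between calls to the robot, and variables do not carry over. Pictures are saved under pics/ and viewed, about 8 in all and at most 12, crops included, and the job is handed in when it is done.

Besides the shell and the picture viewer there is one more tool, called as a command line: name --argument value ..., lists and objects as JSON in quotes. jog_arm: Moves the arm, as the interface text tells. Shift numbers are shares of 0.04 m and turn numbers shares of 0.1 rad, none past 1 either way. Its arguments: {"type":"object","properties":{"increments":{"type":"array","items":{"type":"array","items":{"type":"array","items":{"type":"number"}}}}},"required":["increments"]}

```bash
mkdir -p pics; ls
python3 - <<'E'
from station import *
import cv2,pickle
s=observe();print(s)
d={n:capture(n) for n in("scene","top")}
pickle.dump(d,open('first.pkl','wb'))
for n in d:
    cv2.imwrite(f'pics/{n}0.png',d[n]['frame'][:,:,::-1]);print(n,d[n]['cam_to_world'],d[n]['camera_matrix'],d[n]['D'])
E
```

```text
pics
{'t': 0.0, 'qpos': array([ 1.14596862e+00,  3.20308645e-01,  1.56567771e+00,  2.47836246e-05,
        1.25740894e+00, -1.99791728e-02]), 'joint_velocities': array([ 3.03452132e-04, -2.62240008e-04,  6.10775352e-05,  6.00678696e-04,
        1.66405942e-03, -1.38501297e-03]), 'joint_torque': array([ 1.70549214e-03, -4.15523672e+01, -2.34172618e+01,  1.04544822e-04,
        8.33447644e-03, -1.73418715e-05]), 'tool_pos': array([0.22623803, 0.52803279, 0.19567322]), 'ee_rot': array([-3.13979084e+00, -5.95708857e-05,  2.73673640e+00]), 'contact_force': array([ 0.10219045, -0.16590429, -0.75154675]), 'ft_torque': array([ 0.02142758,  0.00941963, -0.00014499]), 'opening': 0.999547048008962}
scene [[-0.52890251  0.50850659 -0.67947273  1.45909119]
 [ 0.8485431   0.30233617 -0.43424354  0.47201749]
 [-0.01538652 -0.80623439 -0.59139611  0.89844235]
 [ 0.          0.          0.          1.        ]] [[575.21455265   0.         321.2448595 ]
 [  0.         575.21455265 238.18879171]
 [  0.           0.           1.        ]] [0.05384243 0.         0.         0.         0.        ]
top [[-0.01559925 -0.99026309  0.13833176  0.40890512]
 [-0.99953948  0.01904545  0.02362397 -0.12681315]
 [-0.02602854 -0.13789954 -0.99010415  1.01470344]
 [ 0.          0.          0.          1.        ]] [[443.38217597   0.         323.85440487]
 [  0.         443.38217597 238.91559571]
 [  0.           0.           1.        ]] [-0.06883137  0.          0.          0.          0.        ]
```

View pics/top0.png

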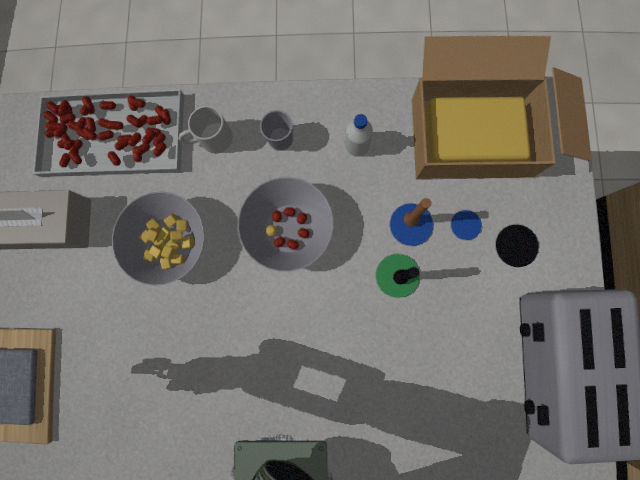

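View pics/scene0.png

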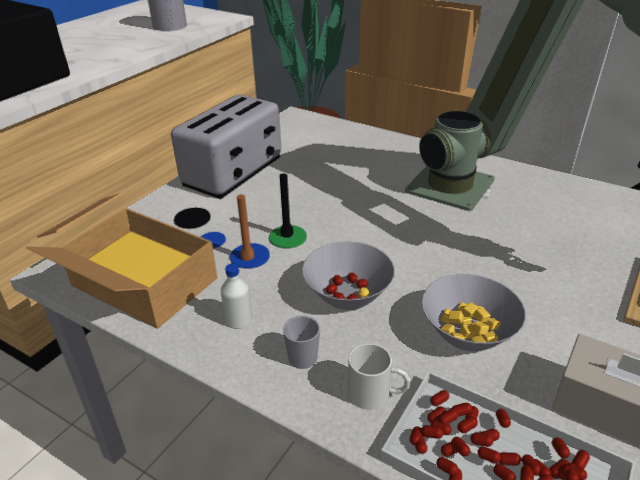

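The top view shows the wooden stick at about (420,210), leaning away from the camera in the image, on the large blue mat (411,225). The black stick is on the green mat (398,275). The date bowl is at (286,224) with the chestnut at (271,231). The small blue disc at (466,225) is a decoy. The scene view agrees.

```bash
cat > h.py <<'E'
import numpy as np,cv2
def rays(c,px):
    u=cv2.undistortPoints(np.asarray(px,float).reshape(-1,1,2),c['camera_matrix'],np.array(c['D'])).reshape(-1,2)
    T=c['cam_to_world'];return T[:3,3],np.c_[u,np.ones(len(u))]@T[:3,:3].T
def plane(c,px,z):
    o,d=rays(c,px);return (o+d*((z-o[2])/d[:,2])[:,None])[:,:2]
def project(c,P):
    T=np.linalg.inv(c['cam_to_world'])
    return cv2.projectPoints(np.asarray(P,float).reshape(-1,1,3),cv2.Rodrigues(T[:3,:3])[0],T[:3,3],c['camera_matrix'],np.array(c['D']))[0].reshape(-1,2)
def hsv(c): return cv2.cvtColor(c['frame'],cv2.COLOR_RGB2HSV)
def mask(c,lo,hi,roi):
    m=cv2.inRange(hsv(c),lo,hi);r=np.zeros_like(m);x0,y0,x1,y1=roi;r[y0:y1,x0:x1]=m[y0:y1,x0:x1];return r
def blobs(m,amin=20):
    cs=[k for k in cv2.findContours(m,cv2.RETR_EXTERNAL,cv2.CHAIN_APPROX_NONE)[0] if cv2.contourArea(k)>amin]
    return sorted(cs,key=cv2.contourArea)[::-1]
def cent(k):
    M=cv2.moments(k);return [M['m10']/M['m00'],M['m01']/M['m00']]
def circ(P):  # algebraic circle fit
    A=np.c_[2*P,np.ones(len(P))];s=np.linalg.lstsq(A,(P**2).sum(1),rcond=None)[0]
    return s[:2],np.sqrt(s[2]+s[:2]@s[:2])
E
python3 - <<'E'
from h import *
import pickle
d=pickle.load(open('first.pkl','rb'))
for n,roi,broi in(("top",(385,195,440,250),(230,170,340,275)),("scene",(225,185,275,275),(295,235,400,315))):
    c=d[n]
    k=blobs(mask(c,(105,120,40),(125,255,255),roi))[0]
    h=cv2.convexHull(k).reshape(-1,2)
    (x,y),r=cv2.minEnclosingCircle(plane(c,h,.006).astype(np.float32)); print(n,'mat',x,y,r)
    k=blobs(mask(c,(3,90,30),(18,255,255),roi))
    print(' brown',[(cv2.contourArea(b),cv2.boundingRect(b)) for b in k][:3])
    b=k[0].reshape(-1,2).astype(float)
    rect=cv2.minAreaRect(k[0]);print(rect)
    k=blobs(mask(c,(20,100,60),(35,255,255),broi),10)
    print(' chestnut',[(cent(b),plane(c,[cent(b)],.016),cv2.contourArea(b)) for b in k])
    H=hsv(c);
    for p in([(286,195),(286,170),(320,225),(350,225),(340,280),(230,225)] if n=='top' else [(350,250),(310,280),(290,265),(410,270)]): print(p,H[p[1],p[0]],end='')
    print()
E
```

```text
top mat 0.5803941488265991 -0.30434930324554443 0.04917534068226814
 brown [(286.5, (404, 199, 27, 27))]
((417.7500305175781, 211.75), (13.435027122497559, 32.52690887451172), 45.0)
 chestnut [([271.0, 230.18495934959347], array([[0.57095758, 0.0177964 ]]), 82.0)]
(286, 195) [120  11  95](286, 170) [ 20   5 142](320, 225) [120  12 131](350, 225) [15  6 90](340, 280) [ 10   5 145](230, 225) [30  3 89]
scene mat 0.606229841709137 -0.30069005489349365 0.06896579265594482
 brown [(459.0, (237, 195, 17, 65))]
((245.10153198242188, 226.92132568359375), (64.69232177734375, 12.183245658874512), 85.91438293457031)
 chestnut [([363.09297052154193, 292.3174603174603], array([[0.57429554, 0.0176376 ]]), 73.5)]
(350, 250) [129  12 146](310, 280) [129  12 149](290, 265) [ 24   7 171](410, 270) [ 20   9 180]
```

Run:
```python
from h import *
import pickle
d=pickle.load(open('first.pkl','rb'))
L=[]
for n,roi,broi in(("top",(400,195,440,230),(230,170,340,275)),("scene",(233,185,260,262),(295,235,400,315))):
    c=d[n]
    m=mask(c,(3,90,30),(18,255,255),roi)
    ys,xs=np.nonzero(m);o,r=rays(c,np.c_[xs,ys])
    a=np.median(np.arctan2(r[:,1],r[:,0]));L.append((o[:2],a))
    k=cv2.findContours(cv2.morphologyEx(mask(c,(108,7,40),(140,60,255),broi),cv2.MORPH_OPEN,np.ones((3,3))),cv2.RETR_EXTERNAL,cv2.CHAIN_APPROX_NONE)[0]
    k=max(k,key=cv2.contourArea);h=cv2.convexHull(k).reshape(-1,2)
    P=plane(c,h,.075)
    print(n,'bowl',cv2.boundingRect(k),circ(P),cv2.minEnclosingCircle(P.astype(np.float32)))
    red=blobs(mask(c,(0,130,40),(8,255,255),broi),10)+blobs(mask(c,(172,130,40),(180,255,255),broi),10)
    print([plane(c,[cent(b)],.016)[0].round(3).tolist() for b in red])
A=np.array([[np.sin(a),-np.cos(a)] for o,a in L]);b=[A[i]@L[i][0] for i in(0,1)]
s=np.linalg.solve(A,b);print('stick',s)
for n in d: print(n,project(d[n],[[*s,.186],[*s,.04],[*s,.006]]).round(1).tolist())
c=d['scene'];k=blobs(mask(c,(105,120,40),(125,255,255),(228,240,275,272)))[0]
h=cv2.convexHull(k).reshape(-1,2);print('mat scene',circ(plane(c,h,.006)),cv2.boundingRect(k))
c=d['top'];k=blobs(mask(c,(105,120,40),(125,255,255),(385,195,440,250)))[0]
h=cv2.convexHull(k).reshape(-1,2);print('mat top',circ(plane(c,h,.006)))
```

```text
top bowl (258, 177, 76, 94) (array([ 0.57605218, -0.02379356]), np.float64(0.1013244162024837)) ((0.5762452483177185, -0.0215634573251009), 0.1035110354423523)
[[0.544, -0.001], [0.604, 0.006], [0.538, -0.03], [0.598, -0.052], [0.614, -0.024], [0.563, -0.056]]
scene bowl (303, 242, 92, 68) (array([ 0.59086855, -0.01511508]), np.float64(0.10914531656271735)) ((0.5932362079620361, -0.011298497207462788), 0.1178336814045906)
[[0.591, -0.048], [0.544, -0.015], [0.599, 0.003]]
stick [ 0.59282333 -0.30403363]
scene [[240.3, 195.1], [246.1, 245.0], [247.3, 255.8]]
top [[426.6, 201.6], [413.3, 216.0], [410.8, 218.8]]
mat scene (array([ 0.59586315, -0.30216813]), np.float64(0.05490213574511102)) (228, 243, 41, 29)
mat top (array([ 0.58041275, -0.30419374]), np.float64(0.04871190980519491))
```

jog_arm --increments '[[[0, 0, -1, 0, 0, -1, 0], [0, 0, -1, 0, 0, -1, 0], [0, 0, 0, 0, 0, -1, 0], [0, 0, 0, 0, 0, -1, 0], [0, 0, 0, 0, 0, -0.05, 0]]]'

```text
t: 0.72
tool_pos: [0.2263, 0.5283, 0.2761]
ee_rot: [-3.141, -0.0, 3.141]
contact_force: [-0.2, -0.3, 0.4]
opening: 1.0
```

jog_arm --increments '[[[-0.45, -1, 0, 0, 0, 0, 0], [-0.45, -1, 0, 0, 0, 0, 0], [-0.45, -1, 0, 0, 0, 0, 0], [-0.45, -1, 0, 0, 0, 0, 0], [-0.45, -1, 0, 0, 0, 0, 0], [-0.45, -1, 0, 0, 0, 0, 0], [-0.45, -1, 0, 0, 0, 0, 0], [-0.45, -1, 0, 0, 0, 0, 0], [-0.45, -1, 0, 0, 0, 0, 0], [-0.45, -1, 0, 0, 0, 0, 0], [-0.45, -1, 0, 0, 0, 0, 0], [-0.45, -1, 0, 0, 0, 0, 0]]]'

```text
t: 2.22
tool_pos: [0.4428, 0.0472, 0.2763]
ee_rot: [3.141, -0.0, 3.14]
contact_force: [0.1, 0.3, -0.8]
opening: 1.006
```

jog_arm --increments '[[[-0.4, -1, 0, 0, 0, 0, 0], [-0.4, -1, 0, 0, 0, 0, 0], [-0.4, -1, 0, 0, 0, 0, 0], [-0.4, -1, 0, 0, 0, 0, 0], [-0.4, -1, 0, 0, 0, 0, 0], [-0.4, -1, 0, 0, 0, 0, 0], [-0.4, -1, 0, 0, 0, 0, 0], [-0.3, -0.8, 0, 0, 0, 0, 0], [-0.2, -0.5, 0, 0, 0, 0, 0], [0, 0, 0, 0, 0, 0, 0], [0, 0, 0, 0, 0, 0, 0]]]'

```text
t: 3.6
tool_pos: [0.5743, -0.2826, 0.2762]
ee_rot: [3.141, -0.001, 3.141]
contact_force: [0.9, 0.5, -0.1]
opening: 1.0
```

Run:
```python
from station import *
import cv2,pickle
s=observe();c=capture("wrist");t=capture("top");pickle.dump((s,c,t),open('w1.pkl','wb'))
print(s['tool_pos'],s['ee_rot'],s['qpos'],c['tool_from_camera'],c['camera_matrix'],c['D'])
cv2.imwrite('pics/w1.png',c['frame'][:,:,::-1])
```

```text
[ 0.57426446 -0.28264251  0.27620244] [ 3.14060729e+00 -7.99223829e-04  3.14135699e+00] [-4.75623332e-01  3.92929931e-01  1.25606227e+00  5.11832114e-04
  1.49376205e+00 -2.04622329e+00] [[ 2.59852197e-04 -9.53129717e-01 -3.02561853e-01  7.75679950e-02]
 [ 9.99999629e-01 -8.65786864e-07  8.61566998e-04 -7.70704597e-05]
 [-8.21447063e-04 -3.02561965e-01  9.53129363e-01 -1.77519589e-01]
 [ 0.00000000e+00  0.00000000e+00  0.00000000e+00  1.00000000e+00]] [[352.84167135   0.         319.7295936 ]
 [  0.         352.84167135 242.86916583]
 [  0.           0.           1.        ]] [-0.032725  0.        0.        0.        0.      ]
```

View pics/w1.png

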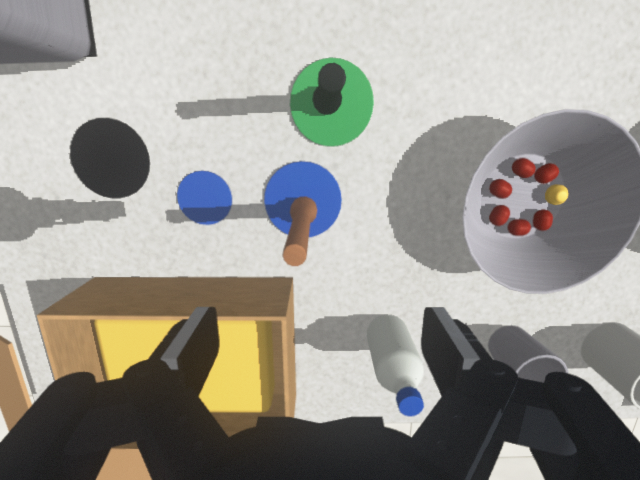

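The wrist view shows the stick's top at about (294,256), its foot at (303,212) and the mat centre at about (303,200). The black stick is near (328,85), and the box and bottle lie farther ahead.

```bash
cat >> h.py <<'E'
from scipy.spatial.transform import Rotation as R
def wristcam(s,c):
    T=np.eye(4);T[:3,:3]=R.from_euler('xyz',s['ee_rot']).as_matrix();T[:3,3]=s['tool_pos']
    return dict(c,cam_to_world=T@c['tool_from_camera'])
def stick(cams):  # [(cam,roi)] vertical axis from bearings
    A=[];b=[]
    for c,roi in cams:
        ys,xs=np.nonzero(mask(c,(3,90,30),(18,255,255),roi));o,r=rays(c,np.c_[xs,ys])
        a=np.median(np.arctan2(r[:,1],r[:,0]));n=np.array([np.sin(a),-np.cos(a)]);A.append(n);b.append(n@o[:2])
    return np.linalg.lstsq(np.array(A),np.array(b),rcond=None)[0]
E
python3 - <<'E'
from h import *
import pickle
s,c,t=pickle.load(open('w1.pkl','rb'));c=wristcam(s,c);d=pickle.load(open('first.pkl','rb'))
roi=(275,190,325,275)
rt=(c,roi);tt=(d['top'],(400,195,440,230));ss=(d['scene'],(233,185,260,262))
print('wt',stick([rt,tt]),'ws',stick([rt,ss]),'all',stick([rt,tt,ss]))
k=blobs(mask(c,(3,90,30),(18,255,255),roi))[0];print(cv2.boundingRect(k),cv2.minAreaRect(k))
b=k.reshape(-1,2);e=b[b[:,1]>252];print('top disc plane',circ(plane(c,e,.186)), plane(c,[(294,256)],.186))
k=blobs(mask(c,(105,120,40),(125,255,255),(255,150,350,245)))[0];print('mat',circ(plane(c,cv2.convexHull(k).reshape(-1,2),.006)))
print('box near edge',plane(c,[(293,279),(150,279)],.1),'bottle top',plane(c,[(408,402)],.15))
k=blobs(mask(c,(20,100,60),(35,255,255),(460,100,640,300)))[0];print('chestnut',plane(c,[cent(k)],.016))
red=blobs(mask(c,(0,130,40),(8,255,255),(460,100,640,300)),10);print(np.mean([plane(c,[cent(q)],.016)[0] for q in red+[k]],0),len(red))
for s0 in ([.593,-.304],[.585,-.304]): print(project(c,[[*s0,.186],[*s0,.04]]).round(1).tolist(), project(d['top'],[[*s0,.186],[*s0,.04]]).round(1).tolist())
E
```

```text
wt [ 0.58838363 -0.29975561] ws [ 0.59602579 -0.30116469] all [ 0.59316262 -0.30242403]
(283, 198, 34, 68) ((300.0588684082031, 231.76473999023438), (22.313274383544922, 68.39505004882812), 14.03624439239502)
top disc plane (array([ 0.59176928, -0.30279256]), np.float64(0.008636698993316422)) [[ 0.59269279 -0.30311827]]
mat (array([ 0.58128856, -0.30423131]), np.float64(0.04872625635428098))
box near edge [[ 0.65002637 -0.3112988 ]
 [ 0.65022964 -0.46809077]] bottle top [[ 0.77083221 -0.18830625]]
chestnut [[0.57091491 0.01790899]]
[ 0.58196674 -0.01992769] 5
[[292.9, 256.4], [301.5, 215.2]] [[426.6, 201.5], [413.3, 215.9]]
[[292.7, 246.9], [301.4, 208.7]] [[426.8, 205.6], [413.5, 219.5]]
```

jog_arm --increments '[[[-0.45, -0.5, 0, 0, 0, 0, 0], [0, 0, 0.5, 0, 0, 0, 0], [0, 0, 0.6, 0, 0, 0, 0], [0, 0, 0.6, 0, 0, 0, 0], [0, 0, 0.6, 0, 0, 0, 0], [0, 0, 0.6, 0, 0, 0, 0], [0, 0, 0.5, 0, 0, 0, 0], [0, 0, 0.1, 0, 0, 0, 0], [0, 0, 0, 0, 0, 0, 0.4], [0, 0, 0, 0, 0, 0, 0.5], [0, 0, 0, 0, 0, 0, 0.55], [0, 0, 0, 0, 0, 0, 0.55]]]'

```text
t: 5.2
tool_pos: [0.5928, -0.3035, 0.137]
ee_rot: [-3.141, 0.001, -3.141]
contact_force: [0.1, 0.3, -0.2]
opening: 0.453
```

Run:
```python
from station import *
import cv2
s=observe();c=capture("wrist");print(s['tool_pos'],s['opening'],s['contact_force'])
cv2.imwrite('pics/w2.png',c['frame'][:,:,::-1])
```

```text
[ 0.59277777 -0.30347487  0.13696754] 0.45348248542878655 [ 0.10300197  0.26496565 -0.19057656]
```

View pics/w2.png

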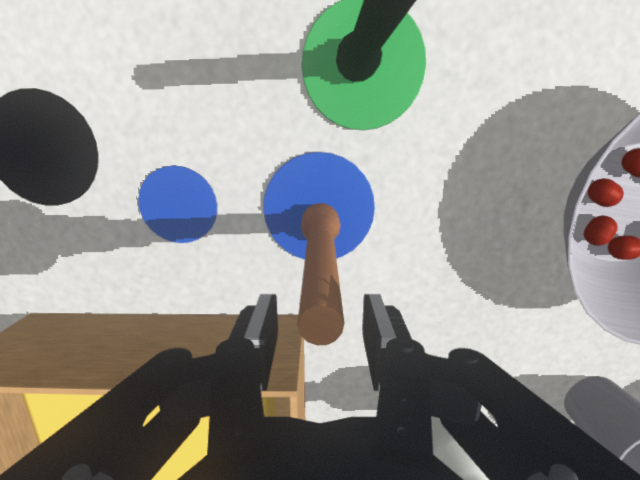

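The stick's top is centred between the pads at (321,327), where a centred stick would project. Closing.

jog_arm --increments '[[[0, 0, 0, 0, 0, 0, 0.75], [0, 0, 0, 0, 0, 0, 0.9], [0, 0, 0, 0, 0, 0, 1], [0, 0, 0, 0, 0, 0, 1], [0, 0, 0, 0, 0, 0, 1], [0, 0, -0.2, 0, 0, 0, 1], [0, 0, -0.8, 0, 0, 0, 1], [0, 0, -1, 0, 0, 0, 1], [0, 0, -1, 0, 0, 0, 1], [0, 0, 0, 0, 0, 0, 1], [0, 0, 0, 0, 0, 0, 1]]]'

```text
t: 6.62
tool_pos: [0.5919, -0.303, 0.255]
ee_rot: [3.14, -0.002, -3.141]
contact_force: [0.1, -0.3, -2.6]
opening: 0.201
```

Run:
```python
from station import *
import cv2,pickle
s=observe();c=capture("wrist");t=capture("scene");print(s['tool_pos'],s['opening'],s['contact_force'])
pickle.dump((s,c,t),open('w3.pkl','wb'))
cv2.imwrite('pics/w3.png',cv2.hconcat([c['frame'][80:480,140:500],t['frame'][50:450,140:500]])[:,:,::-1])
```

```text
[ 0.59187586 -0.30301046  0.25500441] 0.20148089231774788 [ 0.11321867 -0.29425785 -2.58935565]
```

View pics/w3.png

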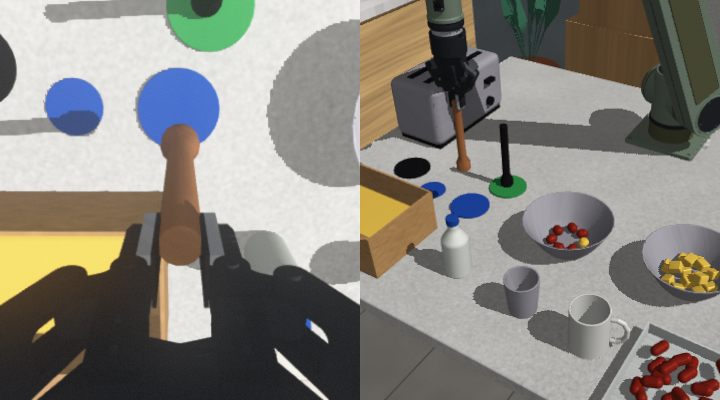

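jog_arm --increments '[[[0.05, 0.5, 0, 0, 0, 0, 1], [0.05, 1, 0, 0, 0, 0, 1], [0.05, 1, 0, 0, 0, 0, 1], [0.05, 1, 0, 0, 0, 0, 1], [0.05, 1, 0, 0, 0, 0, 1], [0.05, 1, 0, 0, 0, 0, 1], [0.05, 1, 0, 0, 0, 0, 1], [0.05, 0.55, 0, 0, 0, 0, 1], [0, 0, 0, 0, 0, 0, 1], [0, 0, 0, 0, 0, 0, 1]]]'

```text
t: 7.98
tool_pos: [0.5761, -0.0214, 0.2562]
ee_rot: [-3.141, -0.001, -3.141]
contact_force: [-0.4, 0.1, -1.7]
opening: 0.204
```

Run:
```python
from station import *
from h import *
import pickle
s=observe();c=wristcam(s,capture("wrist"));print(s['tool_pos'],s['contact_force'])
pickle.dump((s,c),open('w4.pkl','wb'))
k=blobs(mask(c,(20,100,60),(35,255,255),(0,0,640,400)),40)
red=blobs(mask(c,(0,130,40),(3,255,255),(0,0,640,400)),40)
for q in k+red: print(cv2.contourArea(q),plane(c,[cent(q)],.016)[0].round(4))
cv2.imwrite('pics/w4.png',c['frame'][:,:,::-1])
```

```text
[ 0.57614661 -0.02137904  0.25624922] [-0.36032243  0.06005866 -1.66943961]
6984.0 [0.5484 0.2653]
3350.5 [ 0.8165 -0.4481]
324.5 [0.5709 0.018 ]
2321.0 [0.7938 0.3367]
964.0 [0.8552 0.3226]
410.0 [0.8465 0.4236]
280.0 [5.445e-01 1.000e-04]
270.0 [ 0.5382 -0.0299]
270.0 [0.7588 0.4107]
250.0 [ 0.564  -0.0551]
214.5 [ 0.5983 -0.0519]
175.5 [0.8175 0.4294]
165.0 [0.6039 0.0092]
```

View pics/w4.png

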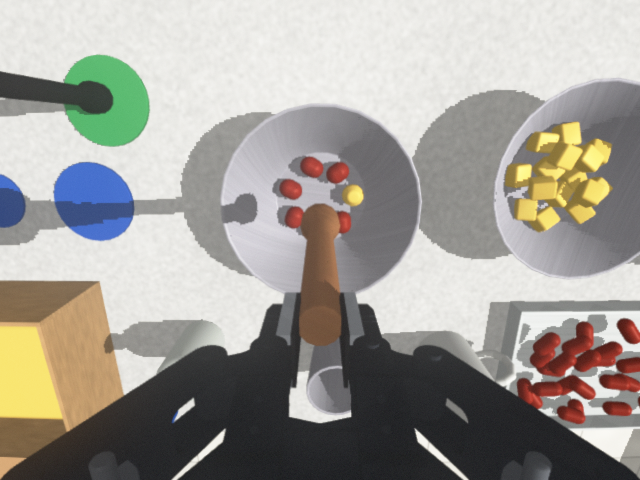

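The stick hangs upright at the bowl's centre, and the ring of dates fits a centre near (0.576,−0.021), so the descent path is clear.

jog_arm --increments '[[[0, 0, 0.5, 0, 0, 0, 1], [0, 0, 0.5, 0, 0, 0, 1], [0, 0, 0.5, 0, 0, 0, 1], [0, 0, 0.5, 0, 0, 0, 1], [0, 0, 0.4, 0, 0, 0, 1], [0, 0, 0.25, 0, 0, 0, 1], [0, 0, 0.2, 0, 0, 0, 1], [0, 0, 0, 0, 0, 0, 1]]]'

```text
t: 9.02
tool_pos: [0.5764, -0.0214, 0.1422]
ee_rot: [3.141, -0.001, -3.142]
contact_force: [0.2, 1.2, -1.4]
opening: 0.201
```

jog_arm --increments '[[[0.06, -0.016, 0, 0, 0, 0, 1], [0.048, -0.047, 0, 0, 0, 0, 1], [0.025, -0.07, 0, 0, 0, 0, 1], [-0.008, -0.084, 0, 0, 0, 0, 1], [-0.044, -0.085, 0, 0, 0, 0, 1], [-0.081, -0.073, 0, 0, 0, 0, 1], [-0.113, -0.048, 0, 0, 0, 0, 1], [-0.137, -0.01, 0, 0, 0, 0, 1], [-0.148, 0.035, 0, 0, 0, 0, 1], [-0.143, 0.086, 0, 0, 0, 0, 1], [-0.123, 0.134, 0, 0, 0, 0, 1], [-0.086, 0.178, 0, 0, 0, 0, 1]]]'

```text
t: 10.52
tool_pos: [0.6066, -0.0212, 0.1424]
ee_rot: [-3.141, -0.001, -3.141]
contact_force: [-1.7, -1.6, -1.1]
opening: 0.203
```

jog_arm --increments '[[[0.026, 0.194, 0, 0, 0, 0, 1], [0.074, 0.181, 0, 0, 0, 0, 1], [0.12, 0.155, 0, 0, 0, 0, 1], [0.155, 0.12, 0, 0, 0, 0, 1], [0.181, 0.074, 0, 0, 0, 0, 1], [0.194, 0.026, 0, 0, 0, 0, 1], [0.194, -0.026, 0, 0, 0, 0, 1], [0.181, -0.074, 0, 0, 0, 0, 1], [0.155, -0.12, 0, 0, 0, 0, 1], [0.12, -0.155, 0, 0, 0, 0, 1], [0.074, -0.181, 0, 0, 0, 0, 1], [0.026, -0.194, 0, 0, 0, 0, 1]]]'

```text
t: 12.02
tool_pos: [0.5462, -0.0215, 0.1423]
ee_rot: [3.141, -0.001, 3.141]
contact_force: [1.2, 0.0, -1.2]
opening: 0.199
```

Forces are small. Continuing the turns.

jog_arm --increments '[[[-0.026, -0.194, 0, 0, 0, 0, 1], [-0.074, -0.181, 0, 0, 0, 0, 1], [-0.12, -0.155, 0, 0, 0, 0, 1], [-0.155, -0.12, 0, 0, 0, 0, 1], [-0.181, -0.074, 0, 0, 0, 0, 1], [-0.194, -0.026, 0, 0, 0, 0, 1], [-0.194, 0.026, 0, 0, 0, 0, 1], [-0.181, 0.074, 0, 0, 0, 0, 1], [-0.155, 0.12, 0, 0, 0, 0, 1], [-0.12, 0.155, 0, 0, 0, 0, 1], [-0.074, 0.181, 0, 0, 0, 0, 1], [-0.026, 0.194, 0, 0, 0, 0, 1]]]'

```text
t: 13.52
tool_pos: [0.6067, -0.0211, 0.1425]
ee_rot: [-3.141, 0.0, -3.141]
contact_force: [-1.0, -0.9, -2.0]
opening: 0.203
```

jog_arm --increments '[[[0.026, 0.194, 0, 0, 0, 0, 1], [0.074, 0.181, 0, 0, 0, 0, 1], [0.12, 0.155, 0, 0, 0, 0, 1], [0.155, 0.12, 0, 0, 0, 0, 1], [0.181, 0.074, 0, 0, 0, 0, 1], [0.194, 0.026, 0, 0, 0, 0, 1], [0.194, -0.026, 0, 0, 0, 0, 1], [0.181, -0.074, 0, 0, 0, 0, 1], [0.155, -0.12, 0, 0, 0, 0, 1], [0.12, -0.155, 0, 0, 0, 0, 1], [0.074, -0.181, 0, 0, 0, 0, 1], [0.026, -0.194, 0, 0, 0, 0, 1]]]'

```text
t: 15.02
tool_pos: [0.5463, -0.0216, 0.1424]
ee_rot: [3.141, -0.0, 3.141]
contact_force: [1.0, 0.1, -1.6]
opening: 0.201
```

jog_arm --increments '[[[-0.026, -0.194, 0, 0, 0, 0, 1], [-0.074, -0.181, 0, 0, 0, 0, 1], [-0.12, -0.155, 0, 0, 0, 0, 1], [-0.155, -0.12, 0, 0, 0, 0, 1], [-0.181, -0.074, 0, 0, 0, 0, 1], [-0.194, -0.026, 0, 0, 0, 0, 1], [-0.194, 0.026, 0, 0, 0, 0, 1], [-0.181, 0.074, 0, 0, 0, 0, 1], [-0.155, 0.12, 0, 0, 0, 0, 1], [-0.12, 0.155, 0, 0, 0, 0, 1], [-0.074, 0.181, 0, 0, 0, 0, 1], [-0.026, 0.194, 0, 0, 0, 0, 1]]]'

```text
t: 16.52
tool_pos: [0.6065, -0.0211, 0.1424]
ee_rot: [-3.141, -0.001, -3.141]
contact_force: [-1.0, -1.3, -1.5]
opening: 0.2
```

Run:
```python
from station import *
from h import *
s=observe();w=wristcam(s,capture("wrist"));c=capture("top");e=capture("scene")
for n,q,roi in(('w',w,(180,20,460,340)),('top',c,(230,170,340,275)),('scene',e,(295,235,400,315))):
    for b in blobs(mask(q,(20,100,60),(35,255,255),roi),15): print(n,cent(b),plane(q,[cent(b)],.016)[0].round(4),cv2.contourArea(b))
W=w['frame'][40:440,120:520];S=cv2.resize(e['frame'][140:340,250:450],(400,400))
cv2.imwrite('pics/w5.png',cv2.hconcat([W,S])[:,:,::-1])
```

```text
w [355.75278180938557, 155.46734397677793] [0.5483 0.0092] 689.0
scene [364.287104622871, 284.92457420924575] [0.5502 0.0077] 68.5
```

View pics/w5.png

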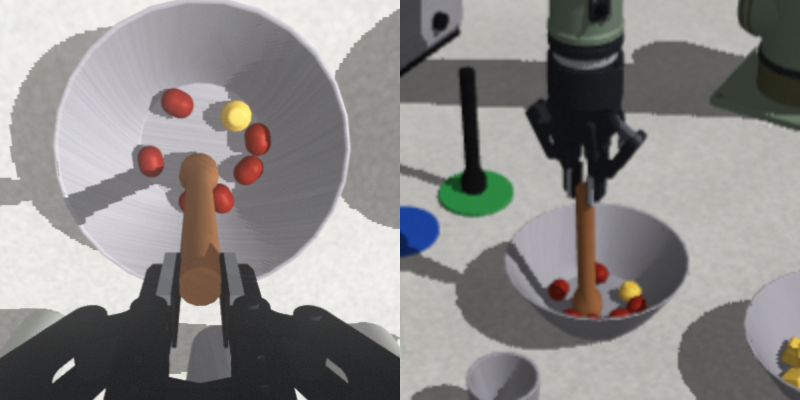

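After two wide turns the stick is still upright and the chestnut is at (0.548,0.009), about 24 mm from its start. One more full turn, then a check.

jog_arm --increments '[[[0.026, 0.194, 0, 0, 0, 0, 1], [0.074, 0.181, 0, 0, 0, 0, 1], [0.12, 0.155, 0, 0, 0, 0, 1], [0.155, 0.12, 0, 0, 0, 0, 1], [0.181, 0.074, 0, 0, 0, 0, 1], [0.194, 0.026, 0, 0, 0, 0, 1], [0.194, -0.026, 0, 0, 0, 0, 1], [0.181, -0.074, 0, 0, 0, 0, 1], [0.155, -0.12, 0, 0, 0, 0, 1], [0.12, -0.155, 0, 0, 0, 0, 1], [0.074, -0.181, 0, 0, 0, 0, 1], [0.026, -0.194, 0, 0, 0, 0, 1]]]'

```text
t: 18.18
tool_pos: [0.5461, -0.0218, 0.1424]
ee_rot: [3.141, -0.001, 3.141]
contact_force: [1.4, 1.0, -1.2]
opening: 0.205
```

jog_arm --increments '[[[-0.026, -0.194, 0, 0, 0, 0, 1], [-0.074, -0.181, 0, 0, 0, 0, 1], [-0.12, -0.155, 0, 0, 0, 0, 1], [-0.155, -0.12, 0, 0, 0, 0, 1], [-0.181, -0.074, 0, 0, 0, 0, 1], [-0.194, -0.026, 0, 0, 0, 0, 1], [-0.194, 0.026, 0, 0, 0, 0, 1], [-0.181, 0.074, 0, 0, 0, 0, 1], [-0.155, 0.12, 0, 0, 0, 0, 1], [-0.12, 0.155, 0, 0, 0, 0, 1], [-0.074, 0.181, 0, 0, 0, 0, 1], [-0.026, 0.194, 0, 0, 0, 0, 1]]]'

```text
t: 19.68
tool_pos: [0.6071, -0.0211, 0.1426]
ee_rot: [-3.141, 0.001, -3.141]
contact_force: [0.6, 0.2, -1.5]
opening: 0.202
```

jog_arm --increments '[[[0.026, 0.194, 0, 0, 0, 0, 1], [0.074, 0.181, 0, 0, 0, 0, 1], [0.12, 0.155, 0, 0, 0, 0, 1], [0, 0, 0, 0, 0, 0, 1]]]'

```text
t: 20.18
tool_pos: [0.5974, -0.0, 0.1427]
ee_rot: [-3.141, 0.0, -3.141]
contact_force: [-0.4, -0.5, -1.2]
opening: 0.202
```

```bash
cat > chk.py <<'E'
from station import *
from h import *
s=observe();w=wristcam(s,capture("wrist"));c=capture("top");e=capture("scene")
print(s['t'],s['tool_pos'])
for n,q,roi in(('w',w,(180,20,460,340)),('top',c,(230,170,340,275)),('scene',e,(295,235,400,315))):
    for b in blobs(mask(q,(20,100,60),(35,255,255),roi),15):
        p=plane(q,[cent(b)],.016)[0];print(n,p.round(4),cv2.contourArea(b),'moved',np.linalg.norm(p-[.571,.018]).round(4))
E
python3 chk.py
```

```text
20.175 [ 5.97379841e-01 -1.32310849e-05  1.42707010e-01]
w [ 0.5325 -0.0028] 694.0 moved 0.0438
top [ 0.532  -0.0025] 80.5 moved 0.044
scene [ 0.5355 -0.0017] 79.5 moved 0.0406
```

jog_arm --increments '[[[0.05, -0.05, -0.2, 0, 0, 0, 1], [0, 0, -0.5, 0, 0, 0, 1], [0, 0, -0.7, 0, 0, 0, 1], [0, 0, -0.7, 0, 0, 0, 1], [0, 0, -0.7, 0, 0, 0, 1], [0, 0, -0.1, 0, 0, 0, 1], [0.06, -0.5, 0, 0, 0, 0, 1], [0.06, -1, 0, 0, 0, 0, 1], [0.06, -1, 0, 0, 0, 0, 1], [0.06, -1, 0, 0, 0, 0, 1], [0.06, -1, 0, 0, 0, 0, 1], [0.06, -1, 0, 0, 0, 0, 1]]]'

```text
t: 21.82
tool_pos: [0.5799, -0.2244, 0.2566]
ee_rot: [3.141, -0.003, 3.141]
contact_force: [0.3, 0.9, -2.1]
opening: 0.197
```

jog_arm --increments '[[[0, -1, 0, 0, 0, 0, 1], [0, -0.65, 0, 0, 0, 0, 1], [0, -0.4, 0, 0, 0, 0, 1], [0, 0, 0, 0, 0, 0, 1], [0, 0, 0, 0, 0, 0, 1], [0, 0, 0, 0, 0, 0, 1]]]'

```text
t: 22.58
tool_pos: [0.5817, -0.303, 0.2587]
ee_rot: [3.141, 0.0, -3.14]
contact_force: [0.8, -0.4, -1.4]
opening: 0.203
```

Run:
```python
from station import *
from h import *
s=observe();w=wristcam(s,capture("wrist"));e=capture("scene");print(s['tool_pos'],s['contact_force'])
p=s['tool_pos'];h=p[2]-.131
print('expected foot/top px',project(w,[[p[0],p[1],h],[p[0],p[1],h+.18]]).round(1),project(e,[[p[0],p[1],h],[p[0],p[1],h+.18]]).round(1))
k=blobs(mask(w,(3,90,30),(18,255,255),(270,150,370,370)))[0];print(cv2.boundingRect(k))
W=w['frame'][40:440,120:520];S=cv2.resize(e['frame'][120:320,150:350],(400,400))
cv2.imwrite('pics/w6.png',cv2.hconcat([W,S])[:,:,::-1])
k=blobs(mask(w,(105,120,40),(125,255,255),(240,100,400,260)))[0];print('mat',circ(plane(w,cv2.convexHull(k).reshape(-1,2),.006)))
```

```text
[ 0.58165293 -0.30296714  0.25874457] [ 0.75335499 -0.43094918 -1.39924184]
expected foot/top px [[319.5 221.3]
 [319.7 327.5]] [[245.9 213.7]
 [238.3 146.3]]
(270, 201, 71, 169)
mat (array([ 0.58127606, -0.30437887]), np.float64(0.048806577100445475))
```

View pics/w6.png

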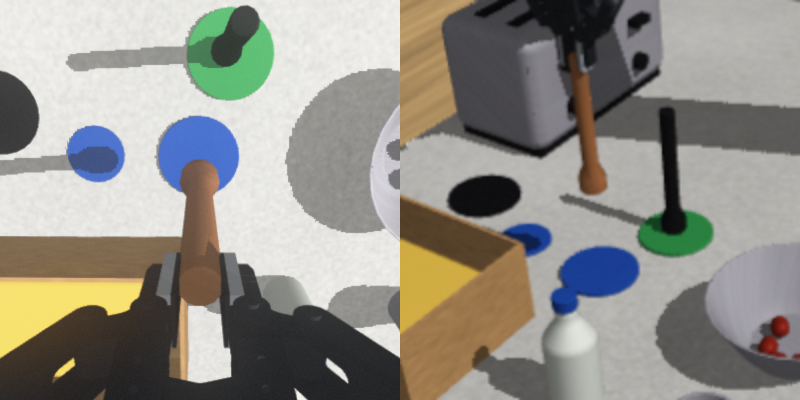

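The stick is upright: the foot is at wrist pixel (319,220) and the top at (319,327), against expected (319.5,221) and (319.7,327.5). It is over the mat centre, so I'm lowering it.

jog_arm --increments '[[[0, 0, 0.5, 0, 0, 0, 1], [0, 0, 0.6, 0, 0, 0, 1], [0, 0, 0.6, 0, 0, 0, 1], [0, 0, 0.6, 0, 0, 0, 1], [0, 0, 0.4, 0, 0, 0, 1], [0, 0, 0.2, 0, 0, 0, 1], [0, 0, 0.05, 0, 0, 0, 1], [0, 0, 0, 0, 0, 0, 1], [0, 0, 0, 0, 0, 0, 1]]]'

```text
t: 23.8
tool_pos: [0.5818, -0.3044, 0.1413]
ee_rot: [-3.141, 0.001, -3.141]
contact_force: [-0.6, 0.6, -1.2]
opening: 0.202
```

jog_arm --increments '[[[0, 0, 0.04, 0, 0, 0, 1], [0, 0, 0.03, 0, 0, 0, 1], [0, 0, 0.02, 0, 0, 0, 1], [0, 0, 0, 0, 0, 0, 1], [0, 0, 0, 0, 0, 0, 1]]]'

```text
t: 24.42
tool_pos: [0.5816, -0.3043, 0.1372]
ee_rot: [-3.141, 0.001, -3.141]
contact_force: [0.7, -0.9, 1.4]
opening: 0.2
```

jog_arm --increments '[[[0, 0, 0.01, 0, 0, 0, 1], [0, 0, 0, 0, 0, 0, 1], [0, 0, 0, 0, 0, 0, 0.78], [0, 0, 0, 0, 0, 0, 0.7], [0, 0, 0, 0, 0, 0, 0.6], [0, 0, 0, 0, 0, 0, 0.4], [0, 0, 0, 0, 0, 0, 0.2], [0, 0, 0, 0, 0, 0, 0.1], [0, 0, 0, 0, 0, 0, 0.1]]]'

```text
t: 25.55
tool_pos: [0.5815, -0.3042, 0.1365]
ee_rot: [3.142, 0.0, -3.141]
contact_force: [0.6, -0.1, -0.6]
opening: 0.897
```

jog_arm --increments '[[[0, 0, -0.3, 0, 0, 0, 0.1], [0, 0, -0.7, 0, 0, 0, 0.1], [0, 0, -0.9, 0, 0, 0, 0.1], [0, 0, -0.9, 0, 0, 0, 0.1], [0, 0, -0.9, 0, 0, 0, 0.1], [0, 0, -0.3, 0, 0, 0, 0.1], [0, 0, 0, 0, 0, 0, 0.1], [0, 0, 0, 0, 0, 0, 0.1], [0, 0, 0, 0, 0, 0, 0.1], [0, 0, 0, 0, 0, 0, 0.1]]]'

```text
t: 26.8
tool_pos: [0.5812, -0.3041, 0.2955]
ee_rot: [3.141, -0.001, -3.141]
contact_force: [-0.4, -0.4, -0.5]
opening: 0.902
```

Run:
```python
from station import *
from h import *
s=observe();w=wristcam(s,capture("wrist"));e=capture("scene");c=capture("top");print(s['t'],s['tool_pos'],s['contact_force'])
q=[[.581,-.304,.006],[.581,-.304,.186]]
print(project(w,q).round(1).tolist(),project(e,q).round(1).tolist())
for n,v,roi in(('w',w,(255,150,640,330)),('top',c,(230,170,340,275)),('scene',e,(295,235,400,315))):
    for b in blobs(mask(v,(20,100,60),(35,255,255),roi),15):
        p=plane(v,[cent(b)],.016)[0];print(n,p.round(4),'moved',np.linalg.norm(p-[.571,.018]).round(4))
W=w['frame'][80:400,200:640];S=cv2.resize(e['frame'][160:320,200:380],(360,320))
cv2.imwrite('pics/w7.png',cv2.hconcat([W,S])[:,:,::-1])
```

```text
26.8 [ 0.58122374 -0.30406451  0.29552688] [-0.3707456  -0.411467   -0.53258777]
[[319.3, 192.3], [319.5, 227.5]] [[250.2, 253.3], [243.4, 192.8]]
w [ 0.7634 -0.3746] moved 0.4372
w [ 0.5334 -0.0024] moved 0.0428
top [ 0.5319 -0.0025] moved 0.0442
scene [ 0.5355 -0.0017] moved 0.0406
```

View pics/w7.png

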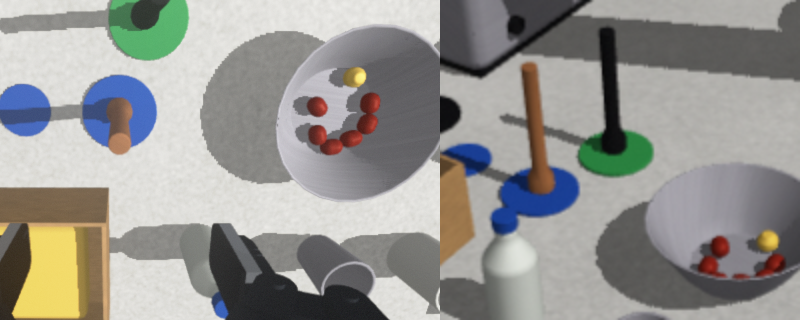

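The stick stands upright at the mat's centre, with its top at wrist pixel (319,225) against an expected (319.5,227.5). All six dates and the chestnut are in the bowl, and the gripper is clear. Handing in.

```bash
python3 -c "
from station import *
print(job_done())"
```

```text
the job is handed in; nothing more can be done
None
```

The bowl is stirred, the stick is back on the blue mat and let go, and the job is handed in. It reports no verdict.

- **Stirring:** I took the stick from the mat and lowered its foot to about 6 mm above the bowl's floor, by the commanded height. It then made a half-turn spiral outwards, three full turns and a further 45°, on a circle about 6 cm across. Wrist forces read at the end of each move stayed under 3 N.
- **Chestnut:** the last pictures put it in the bowl 41–44 mm from where it lay. The top and wrist cameras agree to about 2 mm, and the scene camera reads about 3 mm less. All six dates are still in the bowl.
- **Stick:** in the wrist and scene views it stands upright at the mat's centre, within about 2–3 pixels of where a vertical stick there should appear. The gripper is open and clear above it.
- **Time:** about 27 s of the 69 s allowed.
- **Disagreement:** at the start the scene camera gave positions for the mat and the bowl rim up to 17 mm off the other views, because of partial hiding and colour overlap. I used the top and wrist cameras for those two instead. No other check failed.

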